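# Press a bush home on the hand lever press and keep the pressure on

### The arm

A 6-joint arm with a two-finger parallel gripper is mounted at the origin on the work surface; the furniture and walls round the work are solid. World frame = base frame: x ahead of the robot, y to its left, z up, the work surface at z = 0. Lengths are in m, angles in rad, forces in N, time in s.
With the tool pointing down it reaches from about 0.35 to 0.85 m from the base axis. Payload 8.1 kg.
Tool frame: the origin (TCP) lies on the front face of the gripper's body, between the roots of the fingers; the fingertips stand 84 mm ahead of it and the grasp point (between the pads) lies 65 mm ahead of it; x points along the fingers, y is the direction in which the jaws open and shut, and the axes are right-handed (so a half turn about x gives the same grasp; the last joint's range is limited). The gripper opens to 93 mm and grips with 3 to 60 N. Pads are 15 mm wide; open, the fingers measure 128 mm over their backs; the gripper's body (75 mm by 188 mm) begins 65 mm behind the grasp point.
Start: joints at [1.256, 0.13, 1.488, -0, 1.523, -0.085], TCP at [0.137, 0.584, 0.303] pointing down, gripper open.
Joint ranges: [-2.96, 2.96], [-0.89, 2.26], [0.02, 2.5], [-1.34, 4.48], [0, 2.73], [-2.66, 2.66]. Speed limits (rad/s): [2.39, 2.39, 2.79, 3.14, 3.14, 3.14].

### API

Orientations are given as a rotation vector (axis times angle).
In Python, from plant import telemetry, read_camera, camera_params, robot gives the robot as it stands.
- The arm moves only by the tool step_arm, never from a script. Its argument "commands" is a list of rows, each an object with "xyz": the shift along the tool's x, y, z in mm, a list of three; "turn": the turn, a rotation vector about the tool's x, y, z in rad, a list of three; "grip": the finger opening in mm, from 0 to 93. In form: [{"xyz": [dx, dy, dz], "turn": [ax, ay, az], "grip": grip}, ...]. A call has 1 to 12 rows; each row is the pose to reach, as a shift and turn from the pose commanded when the call began, along the tool's axes at that moment; what a row does not reach only later rows make up. A row lasts 1/8 s, in which the tool goes at most 62.5 mm and 10.7 degrees, less where a joint would pass 70% of its speed; a pose out of reach is approached as far as the arm can. A call with a gripper value outside its range is refused whole. The fingers move at their own pace and stop on an object; "force" is the grip in N (left out, the last holds). Time passes only in rows, so rows that repeat a pose let the fingers close. It gives the time, the measured TCP pose, the force and the opening at its end, in the units of the state.
- telemetry.read_state(): the state, without advancing time (a new reading comes with each control period).
- read_camera(name): name is "scene" or "top" or "wrist"; returns the picture (400x640x3 uint8, red, green, blue); there is no depth.
- camera_params(name): a dict with "mtx" (3x3 intrinsics, pixels), "rvec" (rotation vector, rad) and "tvec" (3), from world to camera coordinates, as OpenCV has them. Camera axes: x right, y down, z forward; pixel columns grow to the right and rows downward; lengths in m; the calibration is good to about 2 mm. A picture is of the moment at which its call begins: read the wrist's pose just before it. camera_params takes no time and is no camera call; for the wrist camera it gives the pose at the moment of the call.
- robot.close_job(): hands the job in, once; it reports no verdict.
The state is a dict: "t": time; "q": joint angles; "dq": joint speeds; "joint_torque": joint torques, N m; "tool_pos": TCP position; "orientation": TCP orientation; "force": force on the tool from outside, world axes, zero at the start; "wrist_torque": the same for the moment, N m; "opening": finger opening in m.
Only numpy, scipy, OpenCV 4.12 (cv2) and the standard library are available. Lean on these libraries where they do the work, as an engineer would, in place of code of your own. Each camera call takes 0.05 s, during which the arm holds its last target. There are 200 camera calls.

### The job

A flanged bush with wet retaining compound has been started in the block on the press's loading carriage. With the safety catch still on, slide the carriage all the way in under the ram against its back stop; then flip the catch right over to its stop to free the hand lever, and pull the lever down until the bush's flange is seated on the block. Do not let go: finish while still holding the lever down firmly, with the ram bearing on the seated bush, because the compound is setting; do not knock over the glue bottle or the screw jar.

Things in the scene. Friction and masses are not known exactly. Their poses are not given: they have to be found in the camera images.
- press: Grey hand lever press bolted to the bench, bed 300 x 110 x 20 mm, head 68 mm thick, its top 243 mm above the bench. Origin: on the bench straight below the ram. z is up; -x is the open front, where the carriage comes out and towards which lever and catch move; -y is the side with lever and catch, facing the robot. Offsets below are in this frame. It never moves.
- carriage (a joint): How far the loading carriage stands out of the press, m: 0 = home against the back stop under the ram, up to 0.095 = fully out towards the front (-x of the press). Starts 0.055 to 0.090. It slides with about 3 N of friction and stays where it is left.
- carriage_knob (a point): Centre of the thick part of the upright black knob on the end of the carriage's push rod, 60 mm above the bench. The knob spans 14 to 78 mm above the bench and is 27 mm in diameter here. It lies 190 mm in front of the ram axis with the carriage home. Push or pinch it from above; beyond the knob (away from the press) the bench is clear.
- bush (a joint): How far the brass flanged bush (flange 24 mm across, 4 mm thick) has gone into the block, m: 0 = as started, flange 9 mm above the block; 0.009 = flange seated. A tight fit: it needs about 36 N from the ram, so about 10 N in all at the lever's grip, steadily to the end, where the force then rises sharply. It stays where it is pressed.
- bush_top (a point): Centre of the bush's top face: 85 mm above the bench at the start, 76 mm when seated; straight below the ram when the carriage is home.
- catch (a joint): Angle of the safety catch, rad: 0 to 0.1 = on, tail upright, its lower arm stands on a lug of the lever's hub and blocks the lever; 0.90 = right over at its stop, tail leaning to the front (-x of the press). The lever is free from about 0.2. Stays where it is put (about 1 N at the tail).
- catch_pivot (a point): Pivot of the catch on the side of the head, 232 mm above the bench; its axis is the press's y. Lies at (+66, -50) mm in the press frame.
- catch_tail (a point): Middle of the ribbed thumb plate at the top of the steel catch's tail, 57 mm from the pivot: plate 12 mm thick (press x), 22 mm wide (press y), 30 mm tall, reaching 72 mm from the pivot, so 304 mm above the bench when on. Push it from the column side towards the front, or pinch it, and follow its arc about catch_pivot; lean it over by about 50 degrees.
- lever (a joint): Angle of the hand lever, rad: 0 = up, 60 degrees above level, leaning to the front; grows as its free end is pulled forward and down (0.90 to 0.95 = bush seated, 6 to 8 degrees above level). A spring lifts it back when it is let go: about 3 N at the grip. The ram touches the bush at about 0.45. Pull with 15 to 25 N to seat and hold.
- lever_hub (a point): Point on the hub axis (along the press's y) in the plane in which the lever swings, 185 mm above the bench, at (+28, -56) mm in the press frame.
- lever_grip (a point): Middle of the lever's black grip, 130 mm from lever_hub: a round bar 25 mm in diameter, from 85 to 175 mm from the hub; 298 mm above the bench at the start. Pinch it from above across the press's y, or press on it from above, and follow the arc about lever_hub. More than 25 mm free on both sides.
- glue_bottle: White glue bottle, 46 mm across, 151 mm tall, standing on the bench beside the press, on the robot's side. Origin under its centre. Must stay standing.
- screw_jar: Jar of screws, 60 mm across, 86 mm tall, standing on the bench. Origin under its centre. Must stay standing.
- ram_foot (a point): Centre of the underside of the ram, a steel bar with a 26 mm round foot hanging from the head: 94 mm above the bench with the lever up; it drops 20 mm per radian of the lever, straight down.

How it is judged:
On the way, in this order (a step that is already met when the one before it is completed fails the run):
1. the carriage is home against its back stop, with the catch still on and the lever up (value of joint carriage below 0.003 m and value of joint catch below 0.2 rad and value of joint lever below 0.1 rad), for 0.2 s.
2. the safety catch is flipped right over while the lever is still up (value of joint catch above 0.7 rad and value of joint lever below 0.1 rad), for 0.2 s.
3. the lever has pressed the bush home (value of joint bush above 0.0075 m), for 0.2 s.
At the end, for the whole second after the job is handed in: The carriage is home within 4 mm, the catch is over (above 0.7 rad), the bush is seated to within 1.5 mm, and through the last second the fingers hold the lever down (above 0.8 rad, more than 2 N) so that the ram bears on the bush with more than 20 N; the glue bottle and the screw jar stand (value of joint carriage below 0.004 m and value of joint catch above 0.7 rad and value of joint bush above 0.0075 m and value of joint lever above 0.8 rad and contact force between ram and bush above 20 N and contact force between the fingers and lever above 2 N); the arm keeps its last pose, push and grip.
It fails at once if the glue bottle or the screw jar is knocked over (angle between any of glue_bottle, screw_jar's own z axis and vertical above 0.5 rad).
It also fails if it takes over 67 s, if anything falls off the work surface, if the arm or the gripper's body presses on something with over 40 N, if the wrist force passes 120 N, or if a joint passes its speed limit or range.

## Working session

There is one attempt and no reset: what is moved stays moved. The work goes in short steps, Python scripts to look and compute and a tool call to move; the robot and the scene stay as the last step left them, time stands still between calls to the robot, and variables do not carry over. Pictures are saved under pics/ and viewed, about 8 in all and at most 12, crops included, and the job is handed in when it is done.

Besides the shell and the picture viewer there is one more tool, called by a JSON object that holds its "op" and its "data", one argument or row to a line. step_arm: Moves the arm, as the interface text tells. Its arguments: {"type":"object","properties":{"commands":{"type":"array"},"force":{"type":"number"}},"required":["commands"]}

```bash
ls; mkdir -p pics
python3 - <<'E'
from plant import telemetry, read_camera, camera_params, robot
import cv2,numpy as np
for n in("scene","top"):
    cv2.imwrite(f"pics/{n}0.png",read_camera(n)[:,:,::-1]); p=camera_params(n);print(n,p)
s=telemetry.read_state();print(s)
E
```

```text
pics
scene {'mtx': array([[366.58771666,   0.        , 325.87151337],
       [  0.        , 366.58771666, 195.09071057],
       [  0.        ,   0.        ,   1.        ]]), 'rvec': array([ 0.84387277,  2.43762992, -1.23182105]), 'tvec': array([ 0.2974887 , -0.02209259,  1.24159471])}
top {'mtx': array([[426.48071994,   0.        , 314.23996449],
       [  0.        , 426.48071994, 196.73744213],
       [  0.        ,   0.        ,   1.        ]]), 'rvec': array([ 2.05073664, -2.14365184,  0.25107764]), 'tvec': array([0.08908326, 0.43928891, 1.08538942])}
{'t': 0.1, 'q': array([ 1.25561112e+00,  1.31125843e-01,  1.48914608e+00,  1.01906206e-05,
        1.52303588e+00, -8.54358635e-02]), 'dq': array([ 0.00213371, -0.00163016, -0.00320581, -0.00015204, -0.00301914,
       -0.00033   ]), 'joint_torque': array([ 1.71880283e-04, -5.61343431e+01, -4.93097341e+01,  7.69439293e-02,
        2.91838520e-02, -3.82168162e-05]), 'tool_pos': array([0.13651917, 0.58387557, 0.30178158]), 'orientation': array([ 0.17906109,  1.56361089, -0.18170307]), 'force': array([ 0.06280287, -0.24583919, -0.27185955]), 'wrist_torque': array([-0.01848328,  0.0162287 , -0.03586349]), 'opening': 0.09298449093106133}
```

View pics/scene0.png

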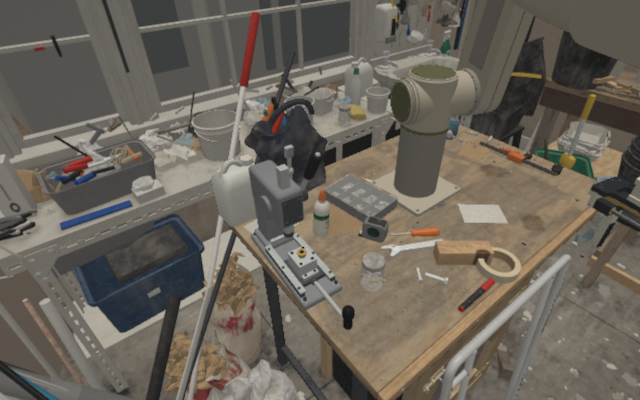

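View pics/top0.png

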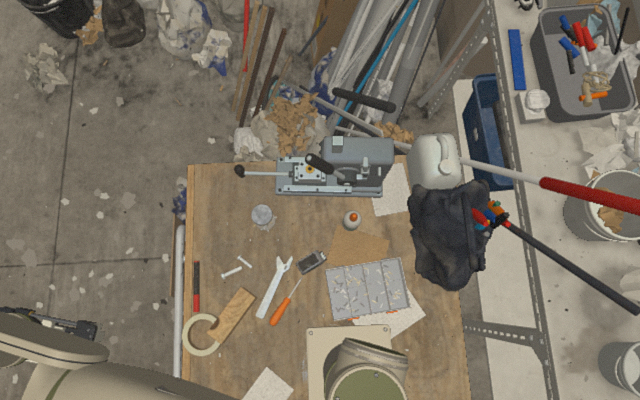

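```bash
cat > h.py <<'E'
import cv2,numpy as np
from scipy.spatial.transform import Rotation as R
from plant import telemetry, read_camera, camera_params, robot
def proj(n,P,p=None):
    p=p or camera_params(n); return cv2.projectPoints(np.array(P,float).reshape(-1,1,3),p["rvec"],p["tvec"],p["mtx"],None)[0].reshape(-1,2)
def ray(n,uv,z,p=None):
    p=p or camera_params(n); M=R.from_rotvec(p["rvec"]).as_matrix(); c=-M.T@p["tvec"]
    d=M.T@np.linalg.inv(p["mtx"])@np.array([uv[0],uv[1],1.]); return c+d*(z-c[2])/d[2]
E
python3 - <<'E'
from h import *
print(proj("top",[[0,0,0],[.3,0,0],[0,.3,0],[.137,.584,.3],[.137,.584,.22]]),proj("scene",[[0,0,0],[.3,0,0],[0,.3,0],[.137,.584,.3]]))
print("knob top",ray("top",(240,171),.078),"bush",ray("top",(310,169),.085),"bottle",ray("top",(352,218),.151),"jar",ray("top",(263,215),.086))
print("bush sc",ray("scene",(301,252),.085),"knob sc",ray("scene",(348,311),.075))
im=read_camera("top")[120:240,220:420,::-1]
cv2.imwrite("pics/t1.png",cv2.resize(im,None,fx=4,fy=4,interpolation=2))
cv2.imwrite("pics/w1.png",read_camera("wrist")[:,:,::-1])
E
```

```text
[[349.24334007 369.34668925]
 [342.25151207 251.31771943]
 [231.29790915 374.84570354]
 [ 53.93486031 332.58494611]
 [ 76.55657605 329.6849201 ]] [[413.70670107 188.56775245]
 [346.17633935 225.15950113]
 [493.98393277 236.09082408]
 [646.00118312 230.29430468]]
knob top [0.5152512  0.26277359 0.078     ] bush [0.51031787 0.07764659 0.085     ] bottle [ 0.36262531 -0.01785363  0.151     ] jar [0.39248559 0.20296661 0.086     ]
bush sc [0.5136875  0.07915759 0.085     ] knob sc [0.52916721 0.27250753 0.075     ]
```

View pics/t1.png

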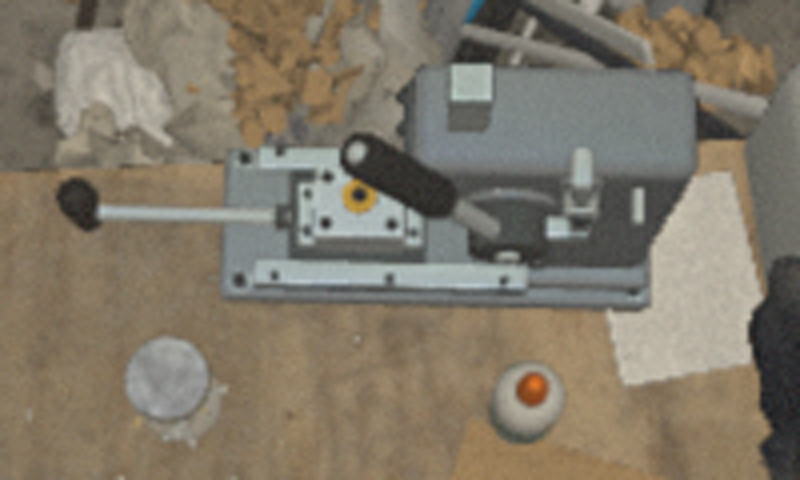

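View pics/w1.png

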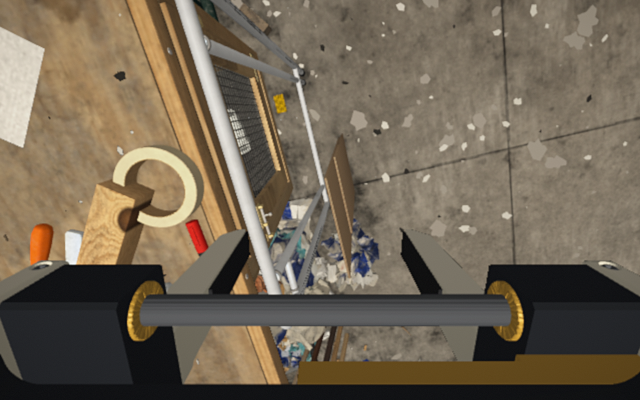

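Run:
```python
from h import *
from scipy.optimize import least_squares
obs=[("top",'b',(310,168.75)),("top",'k',(238.3,169.3)),("top",'g',(309.5,157.5)),("top",'t',(365.5,158)),("scene",'b',(301,252)),("scene",'k',(348,309)),("scene",'t',(289.5,148))]
def pts(v):
    x,y,a,c=v
    P={'b':(-c,0,.085),'k':(-.19-c,0,.078),'g':(-.0595,-.056,.337),'t':(.066,-.05,.304)}
    r=R.from_euler('z',a)
    return {k:r.apply(p)+[x,y,0] for k,p in P.items()}
C={n:camera_params(n) for n in("top","scene")}
f=lambda v:np.concatenate([proj(n,pts(v)[k],C[n])[0]-o for n,k,o in obs])
s=least_squares(f,[.51,.01,-1.57,.07],loss='soft_l1');print(s.x,np.round(f(s.x).reshape(-1,2),1))
print(ray("top",(220+222/4,120+298/4),.02),ray("top",(220+650/4,120+305/4),.02),ray("top",(220+228/4,120+150/4),.02))
st=telemetry.read_state();print(R.from_rotvec(st["orientation"]).as_matrix())
```

```text
[ 0.51013068  0.02296852 -1.62565486  0.05536567] [[-0.3 -0.8]
 [-0.3 -1.2]
 [-3.8 -0.3]
 [ 0.3  2.1]
 [-0.  -0.3]
 [ 0.6 -1.7]
 [-2.3 -1.5]]
[0.46156146 0.17537668 0.02      ] [ 0.4435209  -0.11790616  0.02      ] [0.56831489 0.16872928 0.02      ]
[[-3.52279143e-04  2.27778498e-01  9.73712910e-01]
 [-1.09417562e-03  9.73712300e-01 -2.27778752e-01]
 [-9.99999339e-01 -1.14565464e-03 -9.37888535e-05]]
```

{"op": "step_arm", "data": {
  "commands": [
    {"xyz": [0,-220,450],"turn": [1.397,0,0],"grip": 93},
    {"xyz": [0,-220,450],"turn": [1.397,0,0],"grip": 93},
    {"xyz": [0,-220,450],"turn": [1.397,0,0],"grip": 93},
    {"xyz": [0,-220,450],"turn": [1.397,0,0],"grip": 93},
    {"xyz": [0,-220,450],"turn": [1.397,0,0],"grip": 93},
    {"xyz": [0,-220,450],"turn": [1.397,0,0],"grip": 93},
    {"xyz": [0,-220,450],"turn": [1.397,0,0],"grip": 93},
    {"xyz": [0,-220,450],"turn": [1.397,0,0],"grip": 93},
    {"xyz": [0,-220,450],"turn": [1.397,0,0],"grip": 93},
    {"xyz": [0,-220,450],"turn": [1.397,0,0],"grip": 70},
    {"xyz": [0,-220,450],"turn": [1.397,0,0],"grip": 60},
    {"xyz": [0,-220,450],"turn": [1.397,0,0],"grip": 60}
  ]
}}

```text
t: 1.7
tool_pos: [0.5239, 0.2686, 0.3029]
orientation: [1.249, 1.183, -1.249]
force: [0.5, 0.2, -0.2]
opening: 0.0679
```

```bash
cat >> h.py <<'E'
X0=np.array([.5101,.0230,0]);YAW=-1.6257
def pf(p): return R.from_euler('z',-YAW).apply(np.array(p)-X0)   # world->press
def pw(p): return R.from_euler('z',YAW).apply(p)+X0
def st():
    s=telemetry.read_state();M=R.from_rotvec(s["orientation"]).as_matrix()
    print("t%.2f"%s["t"],"TCP press mm",np.round(pf(s["tool_pos"])*1e3,1),"F press",np.round(R.from_euler('z',-YAW).apply(s["force"]),1),"open",round(s["opening"]*1e3,1)); return s,M
E
python3 - <<'E'
from h import *
s,M=st();print(M.round(3)); p=camera_params("wrist")
cv2.imwrite("pics/w2.png",read_camera("wrist")[:,:,::-1])
for n,P in dict(bush=(-.0554,0,.085),knob=(-.2454,0,.078),gripend=(-.0595,-.056,.337),tail=(.066,-.05,.304)).items(): print(n,proj("wrist",pw(P),p).round(0))
E
```

```text
t1.70 TCP press mm [-2.460e+02  3.000e-01  3.029e+02] F press [-0.2  0.5 -0.2] open 67.9
[[ 0.     0.999 -0.054]
 [ 0.    -0.054 -0.999]
 [-1.     0.    -0.   ]]
bush [[325. 337.]]
knob [[325. 185.]]
gripend [[187. 787.]]
tail [[246. 752.]]
```

View pics/w2.png

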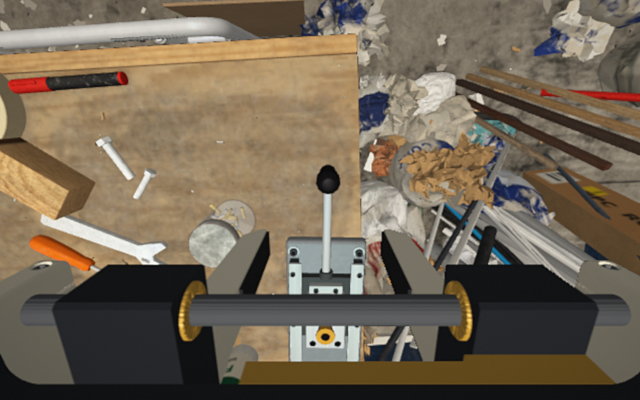

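{"op": "step_arm", "data": {
  "commands": [
    {"xyz": [60,1,0],"turn": [0,0,0],"grip": 60},
    {"xyz": [110,1,0],"turn": [0,0,0],"grip": 60},
    {"xyz": [150,1,0],"turn": [0,0,0],"grip": 60},
    {"xyz": [178,1,0],"turn": [0,0,0],"grip": 60},
    {"xyz": [178,1,0],"turn": [0,0,0],"grip": 40},
    {"xyz": [178,1,0],"turn": [0,0,0],"grip": 20},
    {"xyz": [178,1,0],"turn": [0,0,0],"grip": 15},
    {"xyz": [178,1,0],"turn": [0,0,0],"grip": 15},
    {"xyz": [178,1,0],"turn": [0,0,0],"grip": 15},
    {"xyz": [178,1,0],"turn": [0,0,0],"grip": 15}
  ],
  "force": 12
}}

```text
t: 3.0
tool_pos: [0.5268, 0.2679, 0.1264]
orientation: [1.253, 1.181, -1.248]
force: [0.7, -0.4, 7.0]
opening: 0.0269
```

Run:
```python
from h import *
st()
```

```text
t3.00 TCP press mm [-245.4    3.2  126.4] F press [0.4 0.8 7. ] open 26.9
```

{"op": "step_arm", "data": {
  "commands": [
    {"xyz": [0,2,10],"turn": [0,0,0],"grip": 15},
    {"xyz": [0,2,20],"turn": [0,0,0],"grip": 15},
    {"xyz": [0,2,30],"turn": [0,0,0],"grip": 15},
    {"xyz": [0,2,40],"turn": [0,0,0],"grip": 15},
    {"xyz": [0,2,46],"turn": [0,0,0],"grip": 15},
    {"xyz": [0,2,50],"turn": [0,0,0],"grip": 15},
    {"xyz": [0,2,53],"turn": [0,0,0],"grip": 15}
  ]
}}

```text
t: 3.88
tool_pos: [0.5237, 0.2155, 0.1261]
orientation: [1.25, 1.185, -1.251]
force: [-12.0, 3.2, 14.8]
opening: 0.0265
```

Run:
```python
from h import *
st()
```

```text
t3.88 TCP press mm [-192.9    3.   126.1] F press [ -2.6 -12.2  14.8] open 26.5
```

{"op": "step_arm", "data": {
  "commands": [
    {"xyz": [-1,-2,2],"turn": [0,0,0],"grip": 15},
    {"xyz": [-1,-2,4],"turn": [0,0,0],"grip": 15},
    {"xyz": [-1,-2,6],"turn": [0,0,0],"grip": 15},
    {"xyz": [-1,-2,7],"turn": [0,0,0],"grip": 15},
    {"xyz": [-1,-2,8],"turn": [0,0,0],"grip": 15}
  ]
}}

```text
t: 4.5
tool_pos: [0.5227, 0.2067, 0.1263]
orientation: [1.251, 1.182, -1.25]
force: [1.2, 3.0, 5.8]
opening: 0.0265
```

Run:
```python
from h import *
st()
```

```text
t4.50 TCP press mm [-184.1    2.5  126.3] F press [-3.   1.   5.8] open 26.5
```

Still only sliding friction; continue to the stop.

{"op": "step_arm", "data": {
  "commands": [
    {"xyz": [0,0,2],"turn": [0,0,0],"grip": 15},
    {"xyz": [0,0,4],"turn": [0,0,0],"grip": 15},
    {"xyz": [0,0,6],"turn": [0,0,0],"grip": 15},
    {"xyz": [0,0,8],"turn": [0,0,0],"grip": 15}
  ]
}}

```text
t: 5.0
tool_pos: [0.5223, 0.2012, 0.1263]
orientation: [1.255, 1.185, -1.246]
force: [2.6, 17.4, -0.8]
opening: 0.0264
```

Run:
```python
from h import *
st()
```

```text
t5.00 TCP press mm [-178.5    2.4  126.3] F press [-17.5   1.7  -0.8] open 26.4
```

{"op": "step_arm", "data": {
  "commands": [
    {"xyz": [0,0,0],"turn": [0,0,0],"grip": 50},
    {"xyz": [0,0,0],"turn": [0,0,0],"grip": 50},
    {"xyz": [0,0,0],"turn": [0,0,0],"grip": 60},
    {"xyz": [-60,0,-5],"turn": [0,0,0],"grip": 60},
    {"xyz": [-120,0,-60],"turn": [0,0,0],"grip": 60},
    {"xyz": [-180,0,-100],"turn": [0,0,0],"grip": 60},
    {"xyz": [-240,0,-130],"turn": [0,0,0],"grip": 40},
    {"xyz": [-280,0,-130],"turn": [0,0,0],"grip": 20},
    {"xyz": [-280,0,-130],"turn": [0,0,0],"grip": 0},
    {"xyz": [-280,0,-130],"turn": [0,0,0],"grip": 0}
  ]
}}

```text
t: 6.25
tool_pos: [0.5293, 0.3283, 0.4059]
orientation: [1.251, 1.182, -1.25]
force: [0.8, -0.4, -0.4]
opening: 0.0245
```

Run:
```python
from h import *
st()
a=cv2.resize(read_camera("top")[120:240,220:420,::-1],(800,480),interpolation=2)
b=cv2.resize(read_camera("scene")[130:340,220:370,::-1],None,fx=2.85,fy=2.85,interpolation=2)
cv2.imwrite("pics/t3.png",a);cv2.imwrite("pics/s3.png",b)
```

```text
t6.25 TCP press mm [-305.9    2.5  405.9] F press [ 0.4  0.8 -0.4] open 24.5
```

View pics/t3.png

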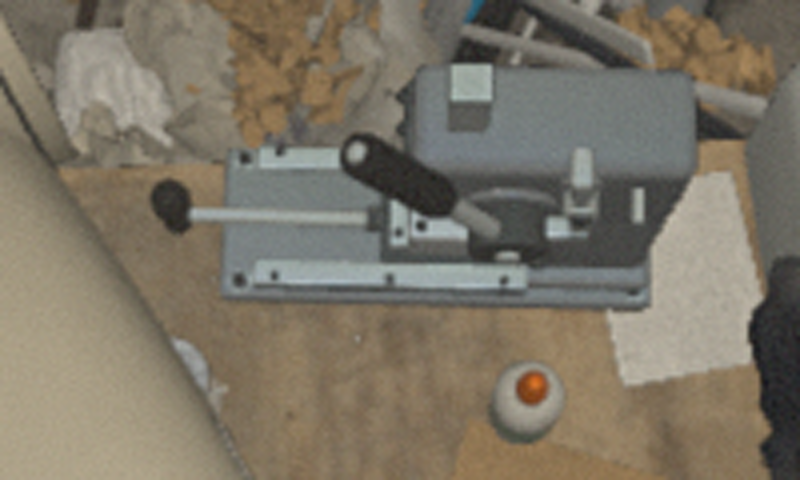

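View pics/s3.png

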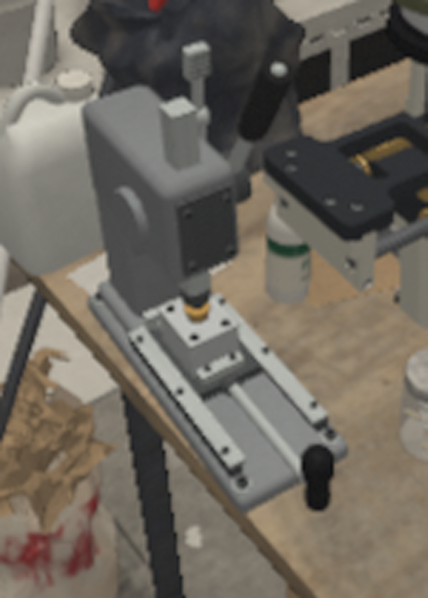

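Run:
```python
from h import *
from scipy.optimize import least_squares
S=lambda u,v:(220+u/2.85,130+v/2.85)
T=lambda u,v:(220+u/4,120+v/4)
obs=[("top",'k',T(167,193)),("top",'g',T(356,150)),("top",'t',T(582,150)),("scene",'b',S(197,308)),("scene",'k',S(318,450)),("scene",'t',S(195,45)),("scene",'g',S(279,69))]
def pts(v):
    x,y,a=v
    P={'b':(0,0,.085),'k':(-.19,0,.078),'g':(-.0595,-.056,.337),'t':(.066,-.05,.304)}
    r=R.from_euler('z',a)
    return {k:r.apply(p)+[x,y,0] for k,p in P.items()}
C={n:camera_params(n) for n in("top","scene")}
f=lambda v:np.concatenate([proj(n,pts(v)[k],C[n])[0]-o for n,k,o in obs]+[(pts(v)['k'][:2]-[.5223,.2012])/.002])
s=least_squares(f,[.51,.01,-1.57],loss='soft_l1');print(s.x,np.round(f(s.x).reshape(-1,2),1))
for n in 'gt':  # triangulate
    m={o[0]:o[2] for o in obs if o[1]==n}
    q=least_squares(lambda p:np.concatenate([proj(c,p,C[c])[0]-m[c] for c in m]),[.46,0,.3]).x
    r=R.from_euler('z',-s.x[2]).apply(q-[s.x[0],s.x[1],0]);print(n,q.round(4),r.round(4))
print(ray("top",T(527,405),.1))
```

```text
[ 0.50840568  0.01701917 -1.63815871] [[-0.5 -0.3]
 [-0.6  0. ]
 [ 2.9  3.7]
 [-0.4 -0.8]
 [-0.3  0.5]
 [-1.5 -0.5]
 [-0.4  0.3]
 [-0.6  2.7]]
g [0.4559 0.0794 0.3373] [-0.0587 -0.0566  0.3373]
t [ 0.4586 -0.0375  0.3089] [ 0.0577 -0.0461  0.3089]
[ 0.3637315  -0.02156928  0.1       ]
```

{"op": "step_arm", "data": {
  "commands": [
    {"xyz": [-45,0,30],"turn": [0.013,0,0],"grip": 0},
    {"xyz": [-45,-5,90],"turn": [0.013,0,0],"grip": 0},
    {"xyz": [-45,-5,150],"turn": [0.013,0,0],"grip": 0},
    {"xyz": [-45,-5,210],"turn": [0.013,0,0],"grip": 0},
    {"xyz": [-45,-5,270],"turn": [0.013,0,0],"grip": 0},
    {"xyz": [-45,-5,330],"turn": [0.013,0,0],"grip": 0},
    {"xyz": [-45,-5,390],"turn": [0.013,0,0],"grip": 0},
    {"xyz": [-45,-30,410],"turn": [0.013,0,0],"grip": 0},
    {"xyz": [-45,-56,410],"turn": [0.013,0,0],"grip": 0},
    {"xyz": [-45,-56,410],"turn": [0.013,0,0],"grip": 0},
    {"xyz": [-45,-56,410],"turn": [0.013,0,0],"grip": 0}
  ]
}}

```text
t: 7.72
tool_pos: [0.4504, -0.0779, 0.4496]
orientation: [1.26, 1.177, -1.261]
force: [-0.7, 0.8, 0.2]
opening: 0.0003
```

```bash
sed -i 's/^X0=.*/X0=np.array([.5084,.0170,0]);YAW=-1.638/' h.py
python3 - <<'E'
from h import *
s,M=st();print(M.round(3));cv2.imwrite("pics/w4.png",read_camera("wrist")[:,:,::-1]);p=camera_params("wrist")
for a in(0,.1): print(proj("wrist",pw((.066-.072*np.sin(a),-.05,.232+.072*np.cos(a))),p))
E
```

```text
t7.72 TCP press mm [ 98.6 -51.5 449.6] F press [-0.7 -0.7  0.2] open 0.3
[[-0.001  0.998 -0.069]
 [ 0.    -0.069 -0.998]
 [-1.    -0.001 -0.   ]]
[[327.67713566 169.30779635]]
[[327.68576089 160.04940812]]
```

View pics/w4.png

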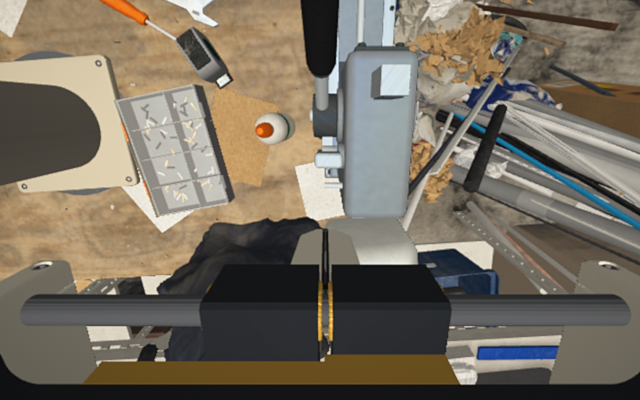

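Run:
```python
from h import *
for z in(.1,.2,.25,.3): print(z,pf(ray("top",(412,160),z)).round(3),pf(ray("scene",(246,158),z)).round(3),pf(ray("top",(435,150),z)).round(3))
```

```text
0.1 [0.205 0.024 0.1  ] [ 0.402 -0.065  0.1  ] [0.266 0.053 0.1  ]
0.2 [ 0.182 -0.01   0.2  ] [ 0.238 -0.007  0.2  ] [0.237 0.016 0.2  ]
0.25 [ 0.17  -0.027  0.25 ] [0.156 0.023 0.25 ] [ 0.222 -0.002  0.25 ]
0.3 [ 0.159 -0.044  0.3  ] [0.074 0.052 0.3  ] [ 0.208 -0.021  0.3  ]
```

Jug is well behind (x > 0.17) and at about z 0.2; clear. Descend and push the catch over.

{"op": "step_arm", "data": {
  "commands": [
    {"xyz": [40,1,0],"turn": [0,0,0],"grip": 0},
    {"xyz": [76,1,0],"turn": [0,0,0],"grip": 0},
    {"xyz": [76,1,-8],"turn": [0,0,0],"grip": 0},
    {"xyz": [76,1,-18],"turn": [0,0,0],"grip": 0},
    {"xyz": [78,1,-28],"turn": [0,0,0],"grip": 0},
    {"xyz": [80,1,-36],"turn": [0,0,0],"grip": 0},
    {"xyz": [83,1,-44],"turn": [0,0,0],"grip": 0},
    {"xyz": [86,1,-52],"turn": [0,0,0],"grip": 0},
    {"xyz": [90,1,-60],"turn": [0,0,0],"grip": 0},
    {"xyz": [93,1,-65],"turn": [0,0,0],"grip": 0},
    {"xyz": [93,1,-66],"turn": [0,0,0],"grip": 0}
  ],
  "force": 20
}}

```text
t: 9.15
tool_pos: [0.4556, -0.0118, 0.3573]
orientation: [1.259, 1.177, -1.26]
force: [-0.0, -0.6, 0.5]
opening: 0.0004
```

Run:
```python
from h import *
s,M=st();cv2.imwrite("pics/s5.png",cv2.resize(read_camera("scene")[110:260,220:370,::-1],None,fx=3.5,fy=3.5,interpolation=2))
```

```text
t9.15 TCP press mm [ 32.2 -50.7 357.3] F press [0.6 0.  0.5] open 0.4
```

View pics/s5.png

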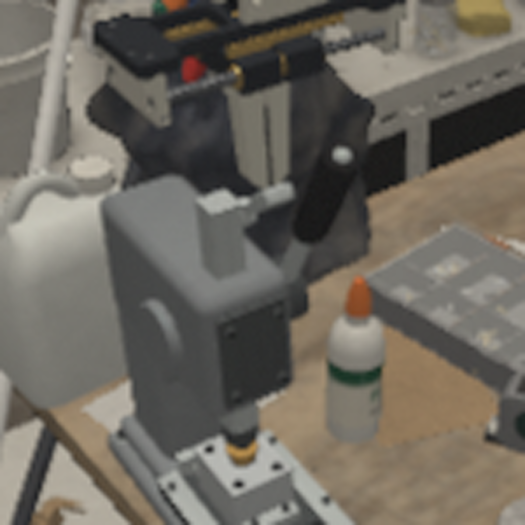

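{"op": "step_arm", "data": {
  "commands": [
    {"xyz": [2,0,-2],"turn": [0,0,0],"grip": 0},
    {"xyz": [4,0,-4],"turn": [0,0,0],"grip": 0},
    {"xyz": [5,0,-5],"turn": [0,0,0],"grip": 0},
    {"xyz": [5,0,-5],"turn": [0,0,0],"grip": 0}
  ]
}}

```text
t: 9.7
tool_pos: [0.4561, -0.0097, 0.3559]
orientation: [1.259, 1.168, -1.262]
force: [-8.9, -14.3, 18.1]
opening: 0.0007
```

Run:
```python
from h import *
st()
```

```text
t9.70 TCP press mm [ 30.1 -50.4 355.9] F press [14.8 -7.9 18.1] open 0.7
```

{"op": "step_arm", "data": {
  "commands": [
    {"xyz": [-10,0,10],"turn": [0,0,0],"grip": 0},
    {"xyz": [-60,0,15],"turn": [0,0,0],"grip": 0},
    {"xyz": [-100,0,10],"turn": [0,0,0],"grip": 10},
    {"xyz": [-100,-6,-40],"turn": [0,0,0],"grip": 40},
    {"xyz": [-100,-6,-64],"turn": [0,0,0],"grip": 42},
    {"xyz": [-100,-6,-64],"turn": [0,0,0],"grip": 42},
    {"xyz": [-100,-6,-64],"turn": [0,0,0],"grip": 42}
  ]
}}

```text
t: 10.58
tool_pos: [0.4546, 0.0567, 0.4525]
orientation: [1.259, 1.176, -1.26]
force: [-0.6, -0.7, 0.3]
opening: 0.0414
```

Run:
```python
from h import *
s,M=st();p=camera_params("wrist");print(proj("wrist",pw((-.0595,-.0565,.337)),p));cv2.imwrite("pics/w6.png",read_camera("wrist")[:,:,::-1])
```

```text
t10.57 TCP press mm [-36.  -56.4 452.5] F press [ 0.8 -0.6  0.3] open 41.4
[[325.66608427 190.60749365]]
```

View pics/w6.png

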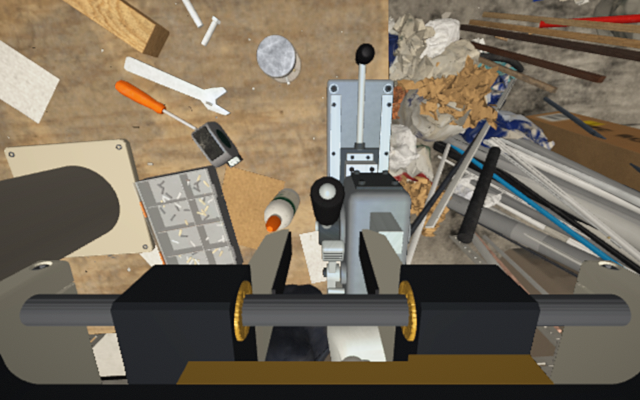

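{"op": "step_arm", "data": {
  "commands": [
    {"xyz": [40,0,-1],"turn": [0,0,0],"grip": 42},
    {"xyz": [75,0,-1],"turn": [0,0,0],"grip": 42},
    {"xyz": [88,0,-1],"turn": [0,0,0],"grip": 42},
    {"xyz": [88,0,-1],"turn": [0,0,0],"grip": 20},
    {"xyz": [88,0,-1],"turn": [0,0,0],"grip": 10},
    {"xyz": [88,0,-1],"turn": [0,0,0],"grip": 10},
    {"xyz": [88,0,-1],"turn": [0,0,0],"grip": 10}
  ],
  "force": 40
}}

```text
t: 11.5
tool_pos: [0.4557, 0.058, 0.3665]
orientation: [1.262, 1.172, -1.257]
force: [4.7, -0.9, -0.1]
opening: 0.0246
```

Run:
```python
from h import *
st()
h=np.array([28,-56,185])
for th in np.arange(0,1.0,.1):
    a=np.pi/3-th; print(round(th,1),"dz %.1f dx %.1f"%(130*(np.sin(np.pi/3)-np.sin(a)),130*(np.cos(np.pi/3)-np.cos(a))))
```

```text
t11.50 TCP press mm [-37.3 -55.3 366.5] F press [ 0.6  4.8 -0.1] open 24.6
0.0 dz 0.0 dx 0.0
0.1 dz 7.1 dx -10.9
0.2 dz 15.2 dx -21.1
0.3 dz 24.2 dx -30.4
0.4 dz 34.2 dx -38.7
0.5 dz 44.9 dx -46.0
0.6 dz 56.4 dx -52.2
0.7 dz 68.3 dx -57.2
0.8 dz 80.8 dx -61.0
0.9 dz 93.5 dx -63.6
```

{"op": "step_arm", "data": {
  "commands": [
    {"xyz": [3,1,-5],"turn": [0,0,0],"grip": 10},
    {"xyz": [7,1,-11],"turn": [0,0,0],"grip": 10},
    {"xyz": [11,1,-16],"turn": [0,0,0],"grip": 10},
    {"xyz": [15,1,-21],"turn": [0,0,0],"grip": 10},
    {"xyz": [20,1,-26],"turn": [0,0,0],"grip": 10},
    {"xyz": [24,1,-30],"turn": [0,0,0],"grip": 10},
    {"xyz": [29,1,-35],"turn": [0,0,0],"grip": 10},
    {"xyz": [34,1,-39],"turn": [0,0,0],"grip": 10},
    {"xyz": [39,1,-42],"turn": [0,0,0],"grip": 10},
    {"xyz": [45,1,-46],"turn": [0,0,0],"grip": 10}
  ]
}}

```text
t: 12.75
tool_pos: [0.4593, 0.1052, 0.3222]
orientation: [1.262, 1.176, -1.256]
force: [-4.6, 2.6, 11.6]
opening: 0.0242
```

Run:
```python
from h import *
st()
```

```text
t12.75 TCP press mm [-84.7 -54.9 322.2] F press [-2.3 -4.8 11.6] open 24.2
```

{"op": "step_arm", "data": {
  "commands": [
    {"xyz": [6,-1,-3],"turn": [0,0,0],"grip": 10},
    {"xyz": [12,-1,-6],"turn": [0,0,0],"grip": 10},
    {"xyz": [18,-1,-9],"turn": [0,0,0],"grip": 10},
    {"xyz": [24,-1,-11],"turn": [0,0,0],"grip": 10},
    {"xyz": [30,-1,-13],"turn": [0,0,0],"grip": 10},
    {"xyz": [36,-1,-15],"turn": [0,0,0],"grip": 10},
    {"xyz": [42,-1,-16],"turn": [0,0,0],"grip": 10},
    {"xyz": [48,-1,-17],"turn": [0,0,0],"grip": 10}
  ]
}}

```text
t: 13.75
tool_pos: [0.4604, 0.123, 0.2753]
orientation: [1.264, 1.175, -1.253]
force: [-3.1, 7.5, 13.9]
opening: 0.0242
```

Run:
```python
from h import *
st()
```

```text
t13.75 TCP press mm [-102.5  -55.   275.3] F press [-7.2 -3.6 13.9] open 24.2
```

{"op": "step_arm", "data": {
  "commands": [
    {"xyz": [3,-1,0],"turn": [0,0,0],"grip": 10},
    {"xyz": [5,-1,0],"turn": [0,0,0],"grip": 10},
    {"xyz": [7,-1,0],"turn": [0,0,0],"grip": 10},
    {"xyz": [8,-1,0],"turn": [0,0,0],"grip": 10},
    {"xyz": [8,-1,0],"turn": [0,0,0],"grip": 10}
  ]
}}

```text
t: 14.38
tool_pos: [0.4602, 0.1236, 0.268]
orientation: [1.267, 1.175, -1.25]
force: [1.0, 11.2, 12.7]
opening: 0.0241
```

Run:
```python
from h import *
st()
```

```text
t14.38 TCP press mm [-103.1  -55.2  268. ] F press [-11.2   0.3  12.7] open 24.1
```

{"op": "step_arm", "data": {
  "commands": [
    {"xyz": [2,0,-1],"turn": [0,0,0],"grip": 10},
    {"xyz": [3,0,-1],"turn": [0,0,0],"grip": 10},
    {"xyz": [4,0,-1],"turn": [0,0,0],"grip": 10},
    {"xyz": [4,0,-1],"turn": [0,0,0],"grip": 10}
  ],
  "force": 50
}}

```text
t: 14.88
tool_pos: [0.4603, 0.1241, 0.2639]
orientation: [1.266, 1.174, -1.251]
force: [1.6, 7.6, 13.8]
opening: 0.024
```

Run:
```python
from h import *
st()
```

```text
t14.88 TCP press mm [-103.6  -55.2  263.9] F press [-7.7  1.1 13.8] open 24.0
```

{"op": "step_arm", "data": {
  "commands": [
    {"xyz": [2,0,0],"turn": [0,0,0],"grip": 10},
    {"xyz": [3,0,0],"turn": [0,0,0],"grip": 10},
    {"xyz": [4,0,0],"turn": [0,0,0],"grip": 10},
    {"xyz": [4,0,0],"turn": [0,0,0],"grip": 10}
  ]
}}

```text
t: 15.38
tool_pos: [0.4603, 0.1243, 0.26]
orientation: [1.266, 1.174, -1.251]
force: [0.4, 8.9, 13.9]
opening: 0.0239
```

Run:
```python
from h import *
st()
```

```text
t15.38 TCP press mm [-103.8  -55.2  260. ] F press [-9.  -0.2 13.9] open 23.9
```

Run:
```python
from h import *
s,M=st();p=camera_params("scene");C=lambda P:((proj("scene",pw(P),p)[0]-[240,150])*5).round()
for th in(.8,.9,.95):
    a=np.pi/3-th; print(th,C((.028-.175*np.cos(a),-.056,.185+.175*np.sin(a))))
print("bush top 85/76",C((0,0,.085)),C((0,0,.076)))
cv2.imwrite("pics/s7.png",cv2.resize(read_camera("scene")[150:270,240:390,::-1],None,fx=5,fy=5,interpolation=2))
```

```text
t15.38 TCP press mm [-103.8  -55.2  260. ] F press [-9.  -0.2 13.9] open 23.9
0.8 [499. 326.]
0.9 [504. 362.]
0.95 [505. 378.]
bush top 85/76 [244. 436.] [245. 449.]
```

View pics/s7.png

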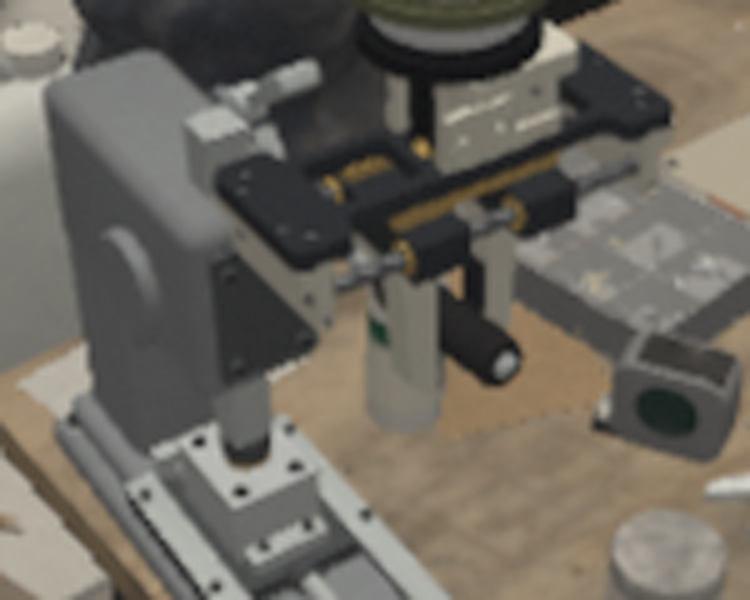

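{"op": "step_arm", "data": {
  "commands": [
    {"xyz": [0,0,0],"turn": [0,0,0],"grip": 10},
    {"xyz": [0,0,0],"turn": [0,0,0],"grip": 10},
    {"xyz": [1,0,-1],"turn": [0,0,0],"grip": 10},
    {"xyz": [1,0,-1],"turn": [0,0,0],"grip": 10}
  ],
  "force": 60
}}

```text
t: 15.92
tool_pos: [0.4604, 0.1246, 0.2592]
orientation: [1.265, 1.173, -1.252]
force: [-1.4, 3.6, 16.6]
opening: 0.0235
```

{"op": "step_arm", "data": {
  "commands": [
    {"xyz": [0,0,0],"turn": [0,0,0],"grip": 10},
    {"xyz": [0,0,0],"turn": [0,0,0],"grip": 10},
    {"xyz": [0,0,0],"turn": [0,0,0],"grip": 10},
    {"xyz": [0,0,0],"turn": [0,0,0],"grip": 10},
    {"xyz": [0,0,0],"turn": [0,0,0],"grip": 10},
    {"xyz": [0,0,0],"turn": [0,0,0],"grip": 10},
    {"xyz": [0,0,0],"turn": [0,0,0],"grip": 10},
    {"xyz": [0,0,0],"turn": [0,0,0],"grip": 10},
    {"xyz": [0,0,0],"turn": [0,0,0],"grip": 10},
    {"xyz": [0,0,0],"turn": [0,0,0],"grip": 10},
    {"xyz": [0,0,0],"turn": [0,0,0],"grip": 10},
    {"xyz": [0,0,0],"turn": [0,0,0],"grip": 10}
  ]
}}

```text
t: 17.42
tool_pos: [0.4603, 0.1245, 0.2592]
orientation: [1.265, 1.173, -1.252]
force: [-1.6, 5.1, 15.9]
opening: 0.0238
```

Run:
```python
from h import *
st(); print(robot.close_job()); st()
```

```text
t17.43 TCP press mm [-104.1  -55.2  259.2] F press [-5.  -2.  15.9] open 23.8
the job is handed in; nothing more can be done
None
the job is handed in; nothing more can be done
```

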